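# Hold the inspection torch on the drive's wide conduit hub

### The arm

A 7-joint arm with a two-finger parallel gripper is mounted at the origin on the work surface. World frame = base frame: x ahead of the robot, y to its left, z up, the work surface at z = 0. Lengths are in m, angles in degrees, forces in N, time in s.
With the tool pointing down it reaches from about 0.425 to 0.825 m from the base axis. Payload 3.6 kg.
Tool frame: the origin (TCP) lies midway between the tips of the shut fingers; the grasp point (between the pads) lies 19 mm behind it; z points along the fingers, y is the direction in which the jaws open and shut (so a half turn about z gives the same grasp; the last joint's range is limited). The gripper opens to 85 mm and grips with 20 to 120 N. Pads are 22 mm wide; open, the fingers measure 114 mm over their backs; the gripper's body (76 mm by 85 mm) begins 54 mm behind the grasp point. The pads swing forward as they close: fully open they stand 13 mm farther back than shut.
Start: joints at [-67.351, 35.231, -0.722, 81.555, 0.464, 63.22, -2.315], TCP at [0.266, 0.593, 0.198] pointing down, gripper open.
Joint ranges: [-178.69, 178.69], [-17.37, 117.87], [-77.05, 75.6], [15.02, 138.74], [-78.02, 258.01], [0.78, 113.62], [-162.83, 162.83]. Speed limits (degrees/s): [159.86, 159.86, 180, 180, 180, 180, 180].

### API

Orientations are given as [roll, pitch, yaw] about the fixed x, y, z axes, in that order (R = Rz(yaw) Ry(pitch) Rx(roll)).
In Python, from rig import sensors, vision, finish_job gives the robot as it stands.
- The arm moves only by the tool move_arm, never from a script. Its argument "deltas" is a list of rows, each a list of 7 numbers: the shift along the tool's x, y, z in mm, then the turn, a rotation vector about the tool's x, y, z in rad, then the opening, from -1 (shut) to 1 (fully open), so that 0 is half open. A call has 1 to 12 rows; each row shifts and turns the pose as measured when the row begins, along the tool's axes as they then stand; what a row does not reach is not made up. A row lasts 1/12 s, in which the tool goes at most 41.7 mm and 7.16 degrees, less where a joint would pass 70% of its speed; a pose out of reach is approached as far as the arm can. A call is refused whole if a number of a shift passes 41.7 or a number of a turn 0.125, either way. A call with a gripper value outside its range is refused whole. The fingers move at their own pace and stop on an object; "newtons" is the grip in N (left out, the last holds). Time passes only in rows, so rows that do not move let the fingers close. It gives the time, the measured TCP pose, the force and the opening at its end, in the units of the state.
- sensors.read_state(): the state, without advancing time (a new reading comes with each control period).
- vision.get_image(name): name is "side" or "top"; returns the picture (400x640x3 uint8, red, green, blue); there is no depth.
- vision.calibration(name): a dict with "fx", "fy", "cx", "cy" (pixels), "rvec" (rotation vector, rad) and "tvec" (3), from world to camera coordinates, as OpenCV has them. Camera axes: x right, y down, z forward; pixel columns grow to the right and rows downward; lengths in m; the calibration is good to about 2 mm. A picture is of the moment at which its call begins. calibration takes no time and is no camera call.
- finish_job(): hands the job in, once; it reports no verdict.
The state is a dict: "t": time; "joints": joint angles; "dq": joint speeds; "effort": joint torques, N m; "position": TCP position; "tool_rot": TCP orientation; "contact_force": force on the tool from outside, world axes, zero at the start; "moment": the same for the moment, N m; "opening": finger opening in m.
Only numpy, scipy, OpenCV 4.12 (cv2) and the standard library are available. Lean on these libraries where they do the work, as an engineer would, in place of code of your own. Each camera call takes 0.05 s, during which the arm holds its last target.

### The job

Draw the torch up out of the tool stand, tip it over and hold it in the air with its lens about 5 cm in front of the wider of the two conduit hubs on the drive's sloping end, centred on the mouth and shining straight down the bore, so that the terminals inside can be inspected. Do not bump the torch on the drive, and leave the other tools in the stand and everything else on the desk where they are. Finish while still holding the torch there, steady: do not put it down or let go.

Things in the scene. Friction and masses are not known exactly. Their poses are not given: they have to be found in the camera images.
- stand: grey block, 62 x 212 x 75 mm, fixed to the desk, with three round upright pockets 41 mm wide and 60 mm deep, in a row along its own y axis at y = -70, 0 and +70 mm; origin at the middle of its underside, z up. The torch, nut driver and bottle stand in these pockets in any order
- torch_mid (a point): centre of the hand torch, half-way along its axis. Plain aluminium, round, 120 mm long, about 0.16 kg; head 36 mm across, then a tube 26 mm across from 46 to 118 mm from the lens, then a small rubber tail button. z axis runs from lens to tail. Starts upright, lens down, in one of the stand's pockets, the last 60 mm of its tube sticking up out of it, with 2 mm of play; it lifts straight out
- torch_lens (a point): middle of the torch's lens face (the lower end at the start); same axes as the torch
- wide_hub: the wider of the two round steel conduit hubs on the drive's sloping end plate: outside 66 mm, bore 56 mm, 33 mm deep. Origin at the centre of its open mouth; z axis along the bore, pointing out of the mouth, towards the robot and 45 degrees upward. It is 75 mm left or right of the drive's middle, as it happens
- drive: motor drive lying on the desk, fixed: metal box 340 mm wide (its y), 320 mm deep, with a cream cover, 210 mm high. Front face upright and 80 mm high; above it the end plate slopes back at 45 degrees and carries two hubs that stick out 35 mm. Origin on the desk under the middle of the front face, which faces its own -x
- narrow_hub: the narrower hub, outside 38 mm, bore 28 mm: not the one to look into; same frame convention
- nutdriver: loose nut driver standing handle-down in another pocket of the stand: black handle 36 mm across, thin 8 mm steel shaft, 116 mm tall; origin at its foot; leave it there
- cleaner: loose small capped bottle, 36 mm across, 105 mm tall, standing in the remaining pocket; origin at its foot; leave it there
- mug: loose white mug, 80 mm across, 92 mm tall, on the desk; origin at its foot; leave alone
- locknut: loose steel ring (conduit locknut), 68 mm across, 12 mm high, flat on the desk; origin at its underside; leave alone
- tape: loose roll of tape, 96 mm across, 25 mm high, on the desk; leave alone
- meter: loose grey hand-held meter, 160 x 80 x 44 mm, lying on the desk; leave alone
- notes: loose pad of notes, 76 x 76 x 14 mm, on the desk; leave alone
There are look-alikes about, which are no part of the job. What is shaped like the part that bears torch_mid but orange is not meant.

How it is judged (in metres and radians):
On the way:
1. the torch is held clear above the stand, still lens-down (contact force between the fingers and torch above 1 N and z of torch_lens in the frame of stand above 0.078 m and angle between torch_mid's own z axis and vertical below 0.8 rad), for 0.1 s.
At the end, for the whole second after the job is handed in: Torch in the gripper, touching no part of drive, hubs, stand or desk, still, 120 mm or more up; lens 20 to 90 mm out from the wide hub's mouth and within 22 mm of its axis in x and y, facing the mouth, torch axis within 15 degrees of the hub's axis (x of torch_lens in the frame of wide_hub between -0.022 and 0.022 m and y of torch_lens in the frame of wide_hub between -0.022 and 0.022 m and z of torch_lens in the frame of wide_hub between 0.02 and 0.09 m and z of torch_mid in the frame of wide_hub above 0.07 m and angle between the z axis of torch_mid and the z axis of wide_hub, either way round below 0.26 rad and height (world z) of torch_lens above 0.12 m and contact force between the fingers and torch above 1 N and linear speed of torch below 0.03 m/s and angular speed of torch below 0.2 rad/s and contact force between torch and drive below 0.3 N and contact force between torch and wide_hub below 0.3 N and contact force between torch and narrow_hub below 0.3 N and contact force between torch and stand below 0.3 N and contact force between torch and table below 0.3 N); the arm keeps its last pose, push and grip.
It fails at once if the torch is bumped on the drive or a hub (contact force between torch and drive above 4 N or contact force between torch and wide_hub above 4 N or contact force between torch and narrow_hub above 4 N).
It fails at once if another tool in the stand or something on the desk is disturbed (distance of any of nutdriver, cleaner, mug, locknut, tape, meter, notes from where it was at the start of the episode above 0.03 m).
It also fails if it takes over 32 s, if anything falls off the work surface, if the arm or the gripper's body presses on something with over 40 N, if the wrist force passes 120 N, or if a joint passes its speed limit or range.

## Working session

There is one attempt and no reset: what is moved stays moved. The work goes in short steps, Python scripts to look and compute and a tool call to move; the robot and the scene stay as the last step left them, time stands still between calls to the robot, and variables do not carry over. Pictures are saved under pics/ and viewed, and the job is handed in when it is done.

Besides the shell and the picture viewer there is one more tool, called after ">>>" by a JSON object that holds its "method" and its "body", one argument or row to a line. move_arm: Moves the arm, as the interface text tells. Its arguments: {"type":"object","properties":{"deltas":{"type":"array"},"newtons":{"type":"number"}},"required":["deltas"]}

```bash
ls; mkdir -p pics
python3 - <<'E'
from rig import sensors, vision
import cv2
print(sensors.read_state())
for n in("side","top"):
    im=vision.get_image(n); cv2.imwrite(f"pics/{n}0.png",im[:,:,::-1]); print(n,vision.calibration(n))
E
```

```text
pics
{'t': 0.0, 'joints': array([-67.35206744,  35.28863886,  -0.72364212,  81.64166613,
         0.46537449,  63.22052555,  -2.31318753]), 'dq': array([ 0.00681592, -0.0625522 ,  0.03666891,  0.00802584, -0.0399227 ,
        0.0151265 , -0.02817045]), 'effort': array([ 1.88054464e-04, -4.69203687e+01,  2.59020841e-01, -1.71032882e+01,
        9.96430870e-03,  9.87509120e-03,  4.38208616e-06]), 'position': array([0.26574145, 0.59225457, 0.19714317]), 'tool_rot': array([-1.79852094e+02,  2.85270997e-03,  1.55840326e+02]), 'contact_force': array([-0.84958033,  0.22775695, -0.12776194]), 'moment': array([ 0.05316665,  0.00474746, -0.02545942]), 'opening': 0.08549046797410252}
side {'fx': 376.134240340335, 'fy': 376.134240340335, 'cx': 321.76062719784863, 'cy': 201.26978438371236, 'rvec': array([ 2.2569661 , -0.31316452,  0.13930392]), 'tvec': array([-0.50814878,  0.1913842 ,  1.02003926])}
top {'fx': 423.097356298208, 'fy': 423.097356298208, 'cx': 316.9247673846964, 'cy': 193.75797471489972, 'rvec': array([ 2.20899723, -2.17043879,  0.08440991]), 'tvec': array([-0.0103854 ,  0.53167813,  1.66444983])}
```

View pics/side0.png

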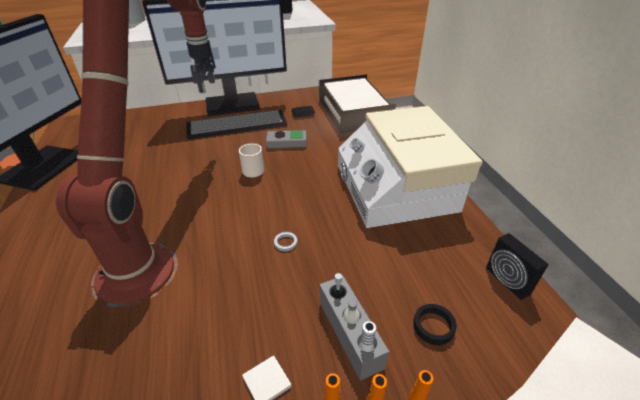

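View pics/top0.png

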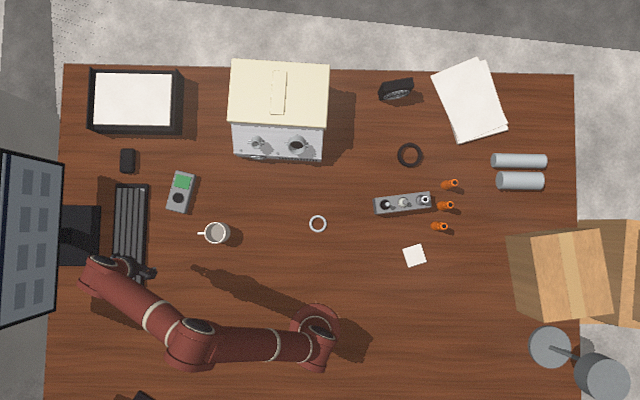

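Run:
```python
import cv2
s=cv2.imread("pics/side0.png");t=cv2.imread("pics/top0.png")
def c(im,n,x0,x1,y0,y1,k):
    cv2.imwrite(f"pics/{n}.png",cv2.resize(im[y0:y1,x0:x1],None,fx=k,fy=k,interpolation=cv2.INTER_CUBIC))
c(s,"s_stand",300,440,260,400,5); c(t,"t_stand",360,470,170,240,7)
c(s,"s_drive",325,485,100,230,5); c(t,"t_drive",220,340,50,170,5)
```

```text
(no output)
```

View pics/s_stand.png

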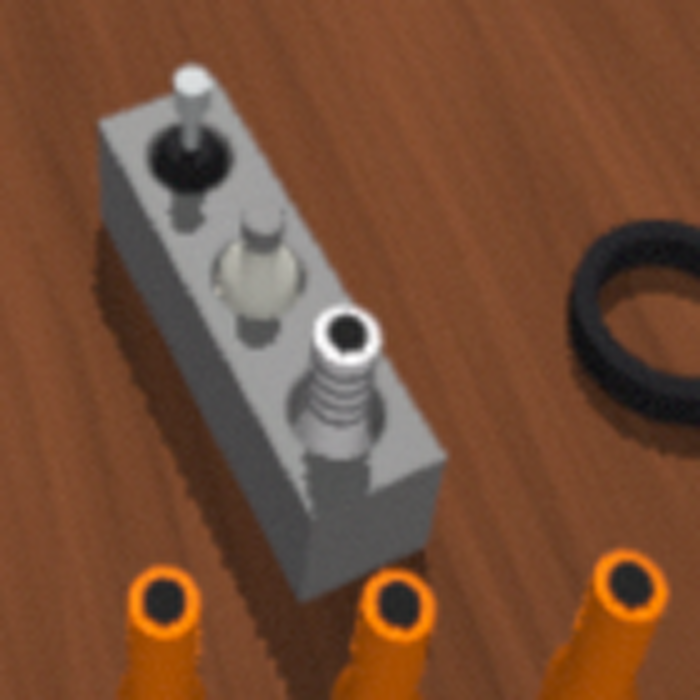

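View pics/t_stand.png

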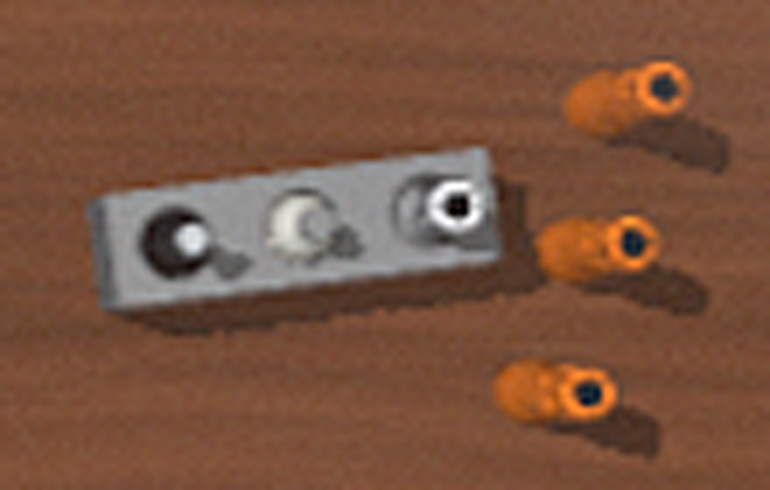

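View pics/s_drive.png

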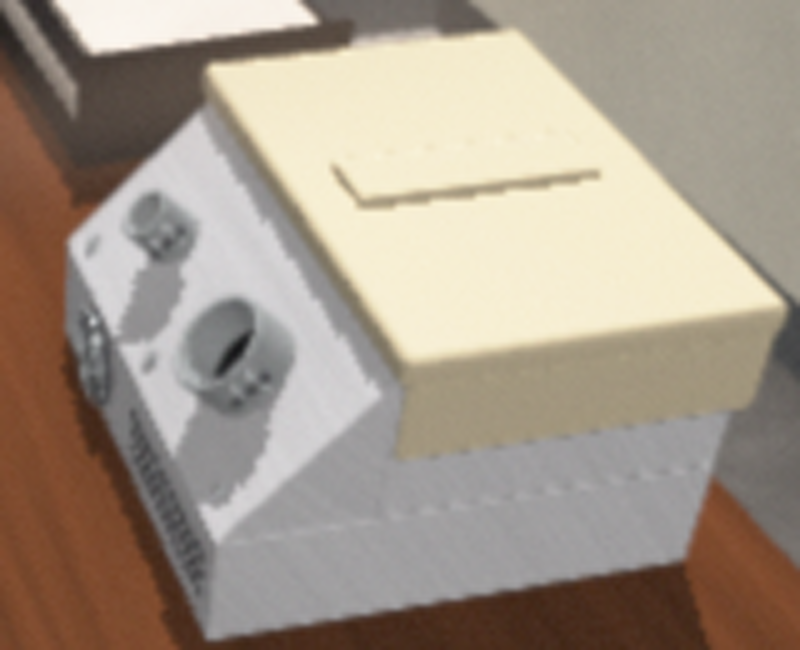

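View pics/t_drive.png

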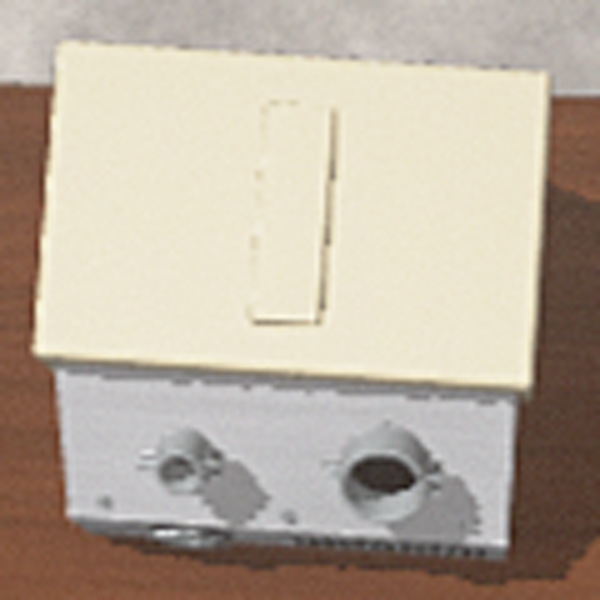

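Candidates for the torch: the plain silver tube, side (369,327) / top (425,199). The look-alikes are three orange torches, top (455,182), (450,205) and (444,226). The nut driver is at top (387,204) and the bottle at (404,202). I choose the silver one in the end pocket. The wide hub is at top (297,145) / side (370,170), the right-hand one seen from the robot.

```bash
cat > h.py <<'E'
import numpy as np, cv2
from rig import sensors, vision
from scipy.optimize import least_squares
from scipy.spatial.transform import Rotation as R
C={n:vision.calibration(n) for n in("side","top")}
def K(c): return np.array([[c["fx"],0,c["cx"]],[0,c["fy"],c["cy"]],[0,0,1.]])
def proj(n,P):
    c=C[n]; return cv2.projectPoints(np.asarray(P,float).reshape(-1,3),c["rvec"],c["tvec"],K(c),None)[0][:,0]
def P(n): c=C[n]; return K(c)@np.c_[cv2.Rodrigues(c["rvec"])[0],c["tvec"]]
def tri(s,t):
    X=cv2.triangulatePoints(P("side"),P("top"),np.array(s,float).reshape(2,1),np.array(t,float).reshape(2,1))[:,0]; X=X[:3]/X[3]
    return X, proj("side",X)-s, proj("top",X)-t
def cr(x0,y0,k,u,v): return (x0+(u+.5)/k-.5, y0+(v+.5)/k-.5)
E
python3 - <<'E'
from h import *
S=lambda u,v:cr(300,260,5,u,v);T=lambda u,v:cr(360,170,7,u,v)
SD=lambda u,v:cr(325,100,5,u,v);TD=lambda u,v:cr(220,50,5,u,v)
print("tail",tri(S(347,335),T(457,206)))
print("nut tip",tri(S(192,80),T(192,240)))
print("stand corner R front",tri(S(310,512),T(498,255)))
print("stand corner R back",tri(S(445,457),T(488,150)))
print("stand corner L front",tri(S(100,122),T(115,303)))
print("stand corner L back",tri(S(210,82),T(102,197)))
print("hub",tri(SD(232,345),TD(384,478)))
print("narrow",tri(SD(147,213),TD(178,470)))
print("ftR",tri(SD(215,543),TD(508,548)))
print("ftL",tri(SD(68,240),TD(68,520)))
print("cover R front top",tri(SD(405,362),TD(530,388)))
print("cover L front top",tri(SD(207,68),TD(38,355)))
E
```

```text
tail (array([ 0.51196836, -0.40095629,  0.1338953 ]), array([[-0.35478192,  0.03553964]]), array([[ 0.04389535, -0.14397222]]))
nut tip (array([ 0.49184982, -0.26110696,  0.13041301]), array([[-0.44119116,  0.04359331]]), array([[ 0.05148964, -0.20565886]]))
stand corner R front (array([ 0.48796656, -0.43852064,  0.07569546]), array([[ 0.33130074, -0.03373335]]), array([[-0.03662679,  0.13129464]]))
stand corner R back (array([ 0.54658595, -0.43274176,  0.0781986 ]), array([[-0.38405763,  0.0386724 ]]), array([[ 0.05234451, -0.15305855]]))
stand corner L front (array([ 0.45851051, -0.22898352,  0.07154504]), array([[ 0.02859199, -0.00285721]]), array([[-0.00288473,  0.0138223 ]]))
stand corner L back (array([ 0.51647411, -0.2212134 ,  0.07234517]), array([[ 0.12148167, -0.01226902]]), array([[-0.01511964,  0.05909933]]))
hub (array([0.70187745, 0.07848396, 0.1508455 ]), array([[-0.42913963,  0.04282836]]), array([[ 0.09010706, -0.2623048 ]]))
narrow (array([0.70341731, 0.23065513, 0.15271431]), array([[ 0.08847633, -0.00900645]]), array([[-0.01864782,  0.05987929]]))
ftR (array([ 0.66140942, -0.01485634,  0.08226754]), array([[-0.21205473,  0.02134306]]), array([[ 0.03961135, -0.12112701]]))
ftL (array([0.67829854, 0.32421496, 0.07946487]), array([[-0.53613348,  0.05263926]]), array([[ 0.10566154, -0.38166231]]))
cover R front top (array([ 0.75879657, -0.02663668,  0.20027592]), array([[ 0.07457288, -0.00769652]]), array([[-0.01764083,  0.04212126]]))
cover L front top (array([0.77704462, 0.32639405, 0.19901909]), array([[-0.22828493,  0.02298372]]), array([[ 0.05673182, -0.16481235]]))
```

```bash
cat >> h.py <<'E'
def plan(pos,rot=None):
    s=sensors.read_state(); Rc=R.from_euler("xyz",s["tool_rot"],degrees=True)
    d=Rc.inv().apply(np.array(pos)-s["position"])*1000
    w=np.zeros(3) if rot is None else (Rc.inv()*rot).as_rotvec()
    print("t %.2f"%s["t"],"pos",s["position"].round(4),"rot",s["tool_rot"].round(1),"open %.4f"%s["opening"],"F",s["contact_force"].round(1),"q",s["joints"].round(0))
    print("tool shift mm",d.round(1),"turn rad",w.round(3))
E
cat > hub.py <<'E'
import numpy as np
E
python3 - <<'E'
from h import *
SD=lambda u,v:cr(325,100,5,u,v);TD=lambda u,v:cr(220,50,5,u,v)
obs=[("side",SD(215,543),(0,-.17,.08)),("top",TD(508,548),(0,-.17,.08)),("side",SD(68,240),(0,.17,.08)),("top",TD(68,520),(0,.17,.08)),("side",SD(210,638),(0,-.17,0))]
hubo=[("side",SD(232,345),-1),("top",TD(384,478),-1),("side",SD(147,213),1),("top",TD(178,470),1)]
def f(p,sgn=0):
    x,y,a,h=p; Rz=R.from_euler("z",a); o=np.array([x,y,0]); r=[]
    for n,uv,q in obs: r+=list(proj(n,Rz.apply(q)+o)[0]-uv)
    for n,uv,s in hubo: r+=list(proj(n,Rz.apply((h,s*.075,h+.08+.0495))+o)[0]-np.array(uv)) if True else []
    return r
# mouth: slope pt (u,80+u) + 35*( -.707,+.707) -> x=u-.02475, z=.08+u+.02475 = x+.1295
s=least_squares(f,[.67,.15,-.05,.04],loss="soft_l1"); print(s.x,np.round(s.fun.reshape(-1,2),1))
x,y,a,h=s.x;Rz=R.from_euler("z",a);m=Rz.apply((h,-.075,h+.1295))+[x,y,0]; n=Rz.apply([-.5**.5,0,.5**.5])
print("mouth",m,"n",n,"yaw",np.degrees(a))
np.save("hub.npy",[m,n])
e1=Rz.apply([0,1,0]);e2=np.cross(n,e1)
th=np.linspace(0,2*np.pi,60)[:,None]
for nme,x0,x1,y0,y1 in(("side",325,485,100,230),("top",220,340,50,170)):
    im=cv2.imread(f"pics/{nme}0.png")[y0:y1,x0:x1]; im=cv2.resize(im,None,fx=5,fy=5,interpolation=cv2.INTER_CUBIC)
    for r,col in((.033,(0,0,255)),(.028,(0,255,0))):
        p=proj(nme,m+r*(np.cos(th)*e1+np.sin(th)*e2)); p=((p-[x0,y0]+.5)*5-.5)
        cv2.polylines(im,[p.astype(np.int32)],True,col,1)
    cv2.imwrite(f"pics/ov_{nme}.png",im)
E
python3 - <<'E'
from h import *
T=lambda u,v:cr(360,170,7,u,v);S=lambda u,v:cr(300,260,5,u,v)
for s,t in(((163,602),(587,394)),((398,605),(633,243)),((630,585),(664,88))): print(tri(S(*s),T(*t))[0])
E
```

```text
[ 0.67203121  0.15485479 -0.04293161  0.02765365] [[ 0.8  0.4]
 [ 0.1 -0.9]
 [-0.3 -0.2]
 [-0.  -0.7]
 [-0.2  1.1]
 [-2.  -1.4]
 [-0.1  0.9]
 [ 0.2 -0.8]
 [ 0.4 -0. ]]
mouth [0.6964405  0.07873704 0.15715365] n [-0.70645524  0.03034791  0.70710678] yaw -2.459800296529701
[ 0.41384604 -0.47445181  0.11818009]
[ 0.49474994 -0.49903845  0.11943614]
[ 0.57806143 -0.51570568  0.12062566]
```

```bash
python3 -c "
import cv2,numpy as np
a=cv2.imread('pics/ov_side.png')[150:450,100:400];b=cv2.imread('pics/ov_top.png')[350:600,280:580]
cv2.imwrite('pics/ov.png',np.hstack([a[:250],b]))"
```

```text
(no output)
```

View pics/ov.png

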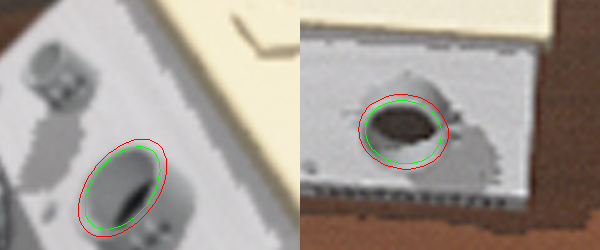

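The overlay sits on the mouth rim in both views. Now moving over towards the torch at height.

>>> {"method": "move_arm", "body": {
  "deltas": [
    [-10,-8,-20,0,0,0,1],
    [-26,-22,-14,0,0,0,1],
    [-26,-22,-12,0,0,0,1],
    [-26,-22,-10,0,0,0,1],
    [-26,-22,-10,0,0,0,1],
    [-26,-22,-8,0,0,0,1],
    [-26,-22,-6,0,0,0,1],
    [-26,-22,0,0,0,0,1],
    [-26,-22,0,0,0,0,1],
    [-26,-22,0,0,0,0,1],
    [-26,-22,0,0,0,0,1],
    [-26,-22,0,0,0,0,1]
  ]
}}

```text
t: 1.1
position: [0.433, 0.2355, 0.2735]
tool_rot: [-179.2, -0.5, 157.1]
contact_force: [0.7, -0.5, -0.5]
opening: 0.0855
```

Run:
```python
from h import *
plan((.5,.1,.28)); plan((.512,-.401,.2),R.from_euler("xyz",[180,0,98.1],degrees=True))
```

```text
t 1.10 pos [0.433  0.2355 0.2735] rot [-179.2   -0.5  157.1] open 0.0855 F [ 0.7 -0.5 -0.5] q [-34.  18.   4.  99.  -1.  64.  37.]
tool shift mm [-114.5  -98.8   -6.1] turn rad [0. 0. 0.]
t 1.10 pos [0.433  0.2355 0.2735] rot [-179.2   -0.5  157.1] open 0.0855 F [ 0.7 -0.5 -0.5] q [-34.  18.   4.  99.  -1.  64.  37.]
tool shift mm [-321.5 -554.4   78.3] turn rad [-1.700e-02 -1.000e-03  1.029e+00]
```

>>> {"method": "move_arm", "body": {
  "deltas": [
    [-28,-24,0,0,0,0.03,1],
    [-28,-24,0,0,0,0.09,1],
    [-28,-24,0,0,0,0.09,1],
    [-25,-28,0,0,0,0.09,1],
    [-20,-32,0,0,0,0.09,1],
    [-16,-34,0,0,0,0.09,1],
    [-12,-34,0,0,0,0.09,1],
    [-10,-34,0,0,0,0.09,1],
    [0,0,0,0,0,0.09,1]
  ]
}}

```text
t: 1.85
position: [0.418, -0.0561, 0.2732]
tool_rot: [-178.8, 0.4, 111.2]
contact_force: [0.4, -0.3, -0.8]
opening: 0.0854
```

Run:
```python
from h import *
plan((.512,-.401,.2),R.from_euler("xyz",[180,0,98.1],degrees=True))
```

```text
t 1.85 pos [ 0.418  -0.0561  0.2732] rot [-178.8    0.4  111.2] open 0.0854 F [ 0.4 -0.3 -0.8] q [-13.  11.  21. 109.  -3.  61.  30.]
tool shift mm [-355.   -35.2   76.6] turn rad [-0.021  0.01   0.228]
```

>>> {"method": "move_arm", "body": {
  "deltas": [
    [-30,0,0,-0.005,0.002,0.06,1],
    [-36,0,0,-0.005,0.002,0.06,1],
    [-36,0,0,-0.005,0.002,0.06,1],
    [-36,4,0,-0.005,0.002,0.05,1],
    [-36,4,0,0,0.002,0,1],
    [-36,4,4,0,0,0,1],
    [-36,4,6,0,0,0,1],
    [-36,4,6,0,0,0,1],
    [-30,4,6,0,0,0,1],
    [-16,4,6,0,0,0,1],
    [0,0,0,0,0,0,1]
  ]
}}

```text
t: 2.77
position: [0.5048, -0.385, 0.2371]
tool_rot: [-179.6, -0.5, 97.5]
contact_force: [-0.7, 0.6, -0.2]
opening: 0.0853
```

Run:
```python
from h import *
plan((.512,-.401,.2),R.from_euler("xyz",[180,0,98.1],degrees=True))
```

```text
t 2.77 pos [ 0.5048 -0.385   0.2371] rot [-179.6   -0.5   97.5] open 0.0853 F [-0.7  0.6 -0.2] q [ 21.  34.  26.  81. -15.  69.  56.]
tool shift mm [-17.1   5.3  36.9] turn rad [-0.007 -0.009 -0.011]
```

>>> {"method": "move_arm", "body": {
  "deltas": [
    [-9,3,12,-0.004,-0.004,-0.005,1],
    [-8,3,12,-0.004,-0.004,-0.005,1],
    [-1,0,12,0,0,0,1],
    [0,0,5,0,0,0,1],
    [0,0,0,0,0,0,1]
  ]
}}

```text
t: 3.18
position: [0.5125, -0.3998, 0.1918]
tool_rot: [-179.9, -0.3, 98.1]
contact_force: [0.2, 0.0, -0.0]
opening: 0.0855
```

Run:
```python
from h import *
plan((.512,-.401,.2),R.from_euler("xyz",[180,0,98.1],degrees=True))
s=vision.get_image("side");t=vision.get_image("top")
a=cv2.resize(s[180:400,280:500],None,fx=2.7,fy=2.7)[:,:,::-1]
cv2.imwrite("pics/a1.png",a)
```

```text
t 3.18 pos [ 0.5125 -0.3998  0.1918] rot [-179.9   -0.3   98.1] open 0.0855 F [ 0.2  0.  -0. ] q [ 22.  37.  25.  82. -17.  64.  58.]
tool shift mm [-1.  -0.7 -8.2] turn rad [-0.001 -0.006 -0.   ]
```

View pics/a1.png

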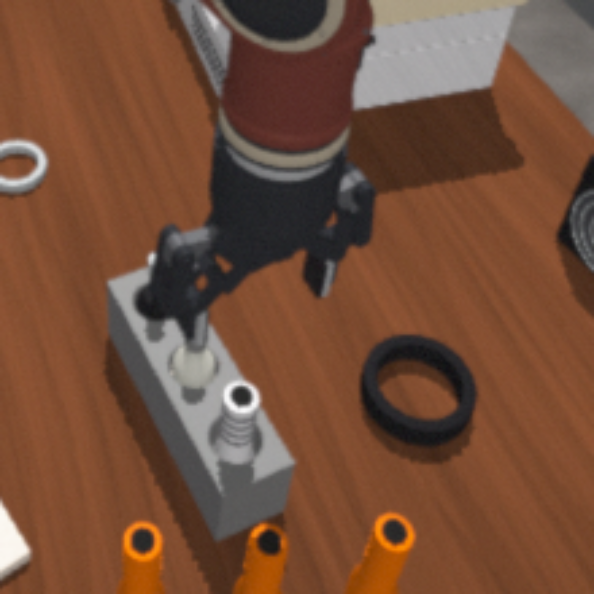

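The image shows the jaws at side px (~370,270), above the torch tail (369,327) and straddling the row of pockets. The tape and bottle are clear. Descending.

>>> {"method": "move_arm", "body": {
  "deltas": [
    [-1,0,10,0,-0.003,0,1],
    [0,0,16,0,-0.003,0,1],
    [0,0,18,0,0,0,1],
    [0,0,18,0,0,0,1],
    [0,0,14,0,0,0,1],
    [0,0,10,0,0,0,1],
    [0,0,5,0,0,0,1],
    [0,0,2,0,0,0,1],
    [0,0,0,0,0,0,1]
  ]
}}

```text
t: 4.03
position: [0.5188, -0.4009, 0.1014]
tool_rot: [179.3, 0.7, 98.4]
contact_force: [0.7, -0.7, -0.1]
opening: 0.0853
```

Run:
```python
from h import *
plan((.512,-.401,.089),R.from_euler("xyz",[180,0,98.1],degrees=True))
```

```text
t 4.03 pos [ 0.5188 -0.4009  0.1014] rot [179.3   0.7  98.4] open 0.0853 F [ 0.7 -0.7 -0.1] q [ 23.  42.  23.  88. -19.  52.  61.]
tool shift mm [ 1.1 -6.8 12.3] turn rad [0.012 0.011 0.006]
```

>>> {"method": "move_arm", "body": {
  "deltas": [
    [0,-3,6,0.006,0.005,0.003,1],
    [0,-2,5,0.004,0.004,0,1],
    [0,-1,0,0,0,0,1],
    [0,0,0,0,0,0,1]
  ],
  "newtons": 50
}}

```text
t: 4.37
position: [0.5137, -0.4034, 0.0919]
tool_rot: [179.8, 0.3, 98.3]
contact_force: [-0.6, -0.1, 0.7]
opening: 0.0854
```

Run:
```python
from h import *
plan((.512,-.401,.089),R.from_euler("xyz",[180,0,98.1],degrees=True))
```

```text
t 4.37 pos [ 0.5137 -0.4034  0.0919] rot [179.8   0.3  98.3] open 0.0854 F [-0.6 -0.1  0.7] q [ 23.  43.  23.  89. -20.  52.  61.]
tool shift mm [ 2.6 -1.4  2.9] turn rad [0.004 0.005 0.003]
```

>>> {"method": "move_arm", "body": {
  "deltas": [
    [2,-1,2,0.003,0.004,0.002,1],
    [0,0,0,0,0,0,0],
    [0,0,0,0,0,0,-0.5],
    [0,0,0,0,0,0,-1],
    [0,0,0,0,0,0,-1],
    [0,0,0,0,0,0,-1],
    [0,0,0,0,0,0,-1],
    [0,0,0,0,0,0,-1]
  ],
  "newtons": 60
}}

```text
t: 5.03
position: [0.5129, -0.4024, 0.0913]
tool_rot: [179.8, 0.2, 98.1]
contact_force: [0.2, 0.7, -0.9]
opening: 0.0219
```

Run:
```python
from h import *
plan((.512,-.401,.089),R.from_euler("xyz",[180,0,98.1],degrees=True))
```

```text
t 5.03 pos [ 0.5129 -0.4024  0.0913] rot [179.8   0.2  98.1] open 0.0219 F [ 0.2  0.7 -0.9] q [ 23.  43.  23.  89. -20.  52.  61.]
tool shift mm [ 1.6 -0.7  2.3] turn rad [0.003 0.003 0.   ]
```

Opening reads 21.9 mm where the tube is 26 mm. Check whether it is still closing.

>>> {"method": "move_arm", "body": {
  "deltas": [
    [0,0,0,0,0,0,-1],
    [0,0,0,0,0,0,-1],
    [0,0,0,0,0,0,-1]
  ]
}}

```text
t: 5.28
position: [0.5129, -0.4025, 0.0913]
tool_rot: [179.8, 0.2, 98.1]
contact_force: [-0.7, -0.2, 1.0]
opening: 0.0221
```

Run:
```python
from h import *
s=vision.get_image("side");t=vision.get_image("top")
cv2.imwrite("pics/a2.png",np.hstack([cv2.resize(s[250:390,300:440],(390,390),interpolation=cv2.INTER_CUBIC),cv2.resize(t[140:260,360:480],(390,390),interpolation=cv2.INTER_CUBIC)])[:,:,::-1])
```

```text
(no output)
```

View pics/a2.png

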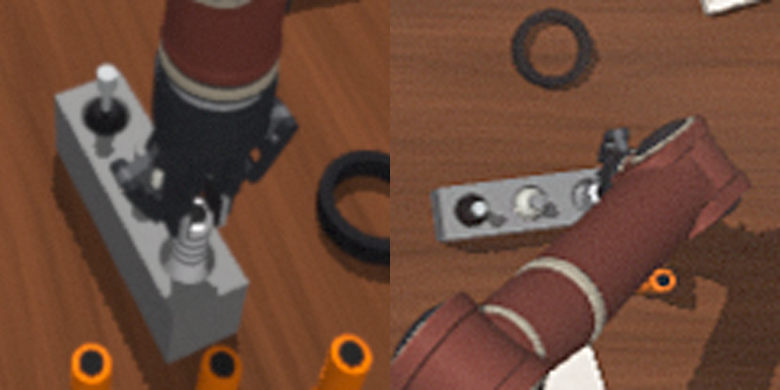

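The fingers hold the tube at side px ~(371,325) and the opening is stable. The other tools are undisturbed. Lifting straight up.

>>> {"method": "move_arm", "body": {
  "deltas": [
    [0,0,-6,0,0,0,-1],
    [0,0,-12,0,0,0,-1],
    [0,0,-16,0,0,0,-1],
    [0,0,-16,0,0,0,-1],
    [0,0,-16,0,0,0,-1],
    [0,0,-16,0,0,0,-1],
    [0,0,-16,0,0,0,-1],
    [0,0,-16,0,0,0,-1],
    [0,0,-14,0,0,0,-1],
    [0,0,-14,0,0,0,-1],
    [0,0,-10,0,0,0,-1],
    [0,0,0,0,0,0,-1]
  ]
}}

```text
t: 6.38
position: [0.5113, -0.4004, 0.2571]
tool_rot: [179.9, 0.1, 98.1]
contact_force: [-0.0, 0.5, -1.5]
opening: 0.0216
```

Run:
```python
from h import *
plan((.55,-.2,.3))
s=vision.get_image("side")
cv2.imwrite("pics/a3.png",cv2.resize(s[150:400,250:500],(600,600),interpolation=cv2.INTER_CUBIC)[:,:,::-1])
```

```text
t 6.38 pos [ 0.5113 -0.4004  0.2571] rot [1.799e+02 1.000e-01 9.810e+01] open 0.0216 F [-0.   0.5 -1.5] q [ 22.  34.  26.  77. -15.  72.  57.]
tool shift mm [192.8  66.6 -43.1] turn rad [0. 0. 0.]
```

View pics/a3.png

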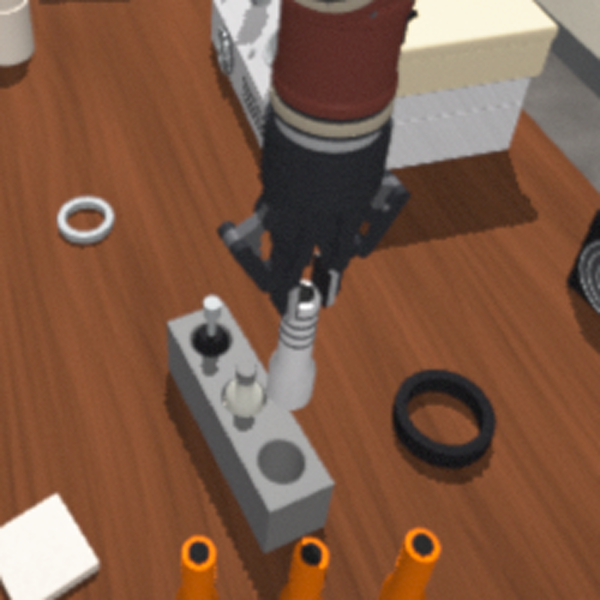

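The torch is clear above the stand, lens down (side px ~(371,280)), with the nut driver and bottle in place. Now to a stand-off on the hub axis.

```bash
cat >> h.py <<'E'
def final(off):
    m,n=np.load("hub.npy"); R0=R.from_euler("xyz",[180,0,98.1],degrees=True)
    ax=np.cross([0,0,-1],-n); ang=np.arccos(n[2]); Q=R.from_rotvec(ax/np.linalg.norm(ax)*ang)
    return m+off*n, Q*R0
E
python3 - <<'E'
from h import *
for o in(.1268,.2268):
    p,r=final(o);print(p,r.as_euler("xyz",degrees=True),r.apply([0,0,1]));plan(p,r)
E
```

```text
[0.60686197 0.08258516 0.24681479] [135.48930739   7.44564427  95.04952113] [ 0.70645524 -0.03034791 -0.70710678]
t 6.43 pos [ 0.511  -0.4001  0.2562] rot [1.799e+02 1.000e-01 9.810e+01] open 0.0225 F [-0.4 -0.4 -1.9] q [ 22.  34.  26.  77. -15.  72.  57.]
tool shift mm [464.5 162.7   9.1] turn rad [-0.77  -0.142  0.   ]
[0.53621645 0.08561995 0.31752547] [135.48930739   7.44564427  95.04952113] [ 0.70645524 -0.03034791 -0.70710678]
t 6.43 pos [ 0.511  -0.4001  0.2562] rot [1.799e+02 1.000e-01 9.810e+01] open 0.0225 F [-0.4 -0.4 -1.9] q [ 22.  34.  26.  77. -15.  72.  57.]
tool shift mm [477.3  93.3 -61.8] turn rad [-0.77  -0.142  0.   ]
```

>>> {"method": "move_arm", "body": {
  "deltas": [
    [20,4,-6,0,0,0,-1],
    [30,6,-6,0,0,0,-1],
    [36,7,-6,0,0,0,-1],
    [36,7,-6,0,0,0,-1],
    [36,7,-6,0,0,0,-1],
    [36,7,-4,0,0,0,-1],
    [36,7,0,0,0,0,-1],
    [36,7,0,0,0,0,-1],
    [36,7,0,0,0,0,-1],
    [30,6,0,0,0,0,-1],
    [20,4,0,0,0,0,-1],
    [0,0,0,0,0,0,-1]
  ]
}}

```text
t: 7.43
position: [0.5228, -0.0248, 0.2805]
tool_rot: [-178.9, -0.4, 97.7]
contact_force: [0.4, -0.5, -1.8]
opening: 0.0218
```

Run:
```python
from h import *
plan(*final(.2268))
```

```text
t 7.43 pos [ 0.5228 -0.0248  0.2805] rot [-178.9   -0.4   97.7] open 0.0218 F [ 0.4 -0.5 -1.8] q [-17.  21.  25.  95. -10.  67.  18.]
tool shift mm [107.8  27.3 -36.8] turn rad [-0.792 -0.147 -0.008]
```

>>> {"method": "move_arm", "body": {
  "deltas": [
    [12,0,-5,-0.05,-0.01,0,-1],
    [12,0,-5,-0.09,-0.017,0,-1],
    [12,0,-5,-0.1,-0.018,0,-1],
    [12,0,-5,-0.1,-0.018,0,-1],
    [12,0,-5,-0.1,-0.018,0,-1],
    [12,0,0,-0.1,-0.018,0,-1],
    [12,0,0,-0.1,-0.018,0,-1],
    [12,0,0,-0.07,-0.013,0,-1],
    [0,0,0,-0.03,-0.006,0,-1],
    [0,0,0,0,0,0,-1]
  ]
}}

```text
t: 8.27
position: [0.503, 0.048, 0.2925]
tool_rot: [143.6, 7.4, 94.7]
contact_force: [-0.7, -0.7, -1.7]
opening: 0.0223
```

Run:
```python
from h import *
plan(*final(.2268))
```

```text
t 8.27 pos [0.503  0.048  0.2925] rot [143.6   7.4  94.7] open 0.0223 F [-0.7 -0.7 -1.7] q [-46.   2.  31. 129.  39.  18. -42.]
tool shift mm [31.2 46.6 -2.1] turn rad [-0.142  0.004 -0.005]
```

>>> {"method": "move_arm", "body": {
  "deltas": [
    [8,10,0,0,0,0,-1],
    [8,12,0,0,0,0,-1],
    [8,12,0,-0.03,0,0,-1],
    [6,10,0,-0.04,0,0,-1],
    [0,3,0,-0.04,0,0,-1],
    [0,0,0,-0.03,0,0,-1],
    [0,0,0,0,0,0,-1]
  ]
}}

```text
t: 8.85
position: [0.5453, 0.0844, 0.3215]
tool_rot: [135.2, 7.4, 94.1]
contact_force: [0.3, -0.3, -1.6]
opening: 0.0227
```

Run:
```python
from h import *
plan(*final(.2268)); plan(*final(.1268))
s=vision.get_image("side");t=vision.get_image("top")
cv2.imwrite("pics/a4.png",np.hstack([cv2.resize(s[60:240,280:460],(390,390),interpolation=cv2.INTER_CUBIC),cv2.resize(t[80:230,220:370],(390,390),interpolation=cv2.INTER_CUBIC)])[:,:,::-1])
```

```text
t 8.85 pos [0.5453 0.0844 0.3215] rot [135.2   7.4  94.1] open 0.0227 F [ 0.3 -0.3 -1.6] q [-55.   4.  36. 128.  66.  15. -73.]
tool shift mm [ 2.3 -9.  -3.7] turn rad [ 0.003  0.011 -0.011]
t 8.85 pos [0.5453 0.0844 0.3215] rot [135.2   7.4  94.1] open 0.0227 F [ 0.3 -0.3 -1.6] q [-55.   4.  36. 128.  66.  15. -73.]
tool shift mm [ 3.4 -9.3 96.3] turn rad [ 0.003  0.011 -0.011]
```

View pics/a4.png

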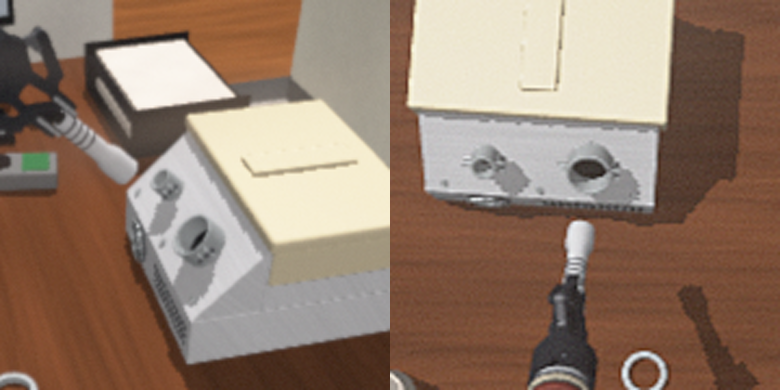

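The torch is tipped and on the axis line, clear of the drive. Advancing most of the way, then I'll measure the torch itself.

>>> {"method": "move_arm", "body": {
  "deltas": [
    [1,-3,5,0,0.004,-0.004,-1],
    [1,-3,8,0,0.004,-0.004,-1],
    [1,-3,10,0,0.003,-0.003,-1],
    [0,0,10,0,0,0,-1],
    [0,0,10,0,0,0,-1],
    [0,0,10,0,0,0,-1],
    [0,0,8,0,0,0,-1],
    [0,0,6,0,0,0,-1],
    [0,0,0,0,0,0,-1],
    [0,0,0,0,0,0,-1]
  ]
}}

```text
t: 9.78
position: [0.5995, 0.0833, 0.2748]
tool_rot: [134.7, 7.1, 94.4]
contact_force: [-0.9, 0.7, -1.4]
opening: 0.0218
```

Run:
```python
from h import *
plan(*final(.1268))
s=vision.get_image("side");t=vision.get_image("top")
cv2.imwrite("pics/s5.png",cv2.resize(s[100:200,300:430],None,fx=6,fy=6,interpolation=cv2.INTER_CUBIC)[:,:,::-1])
cv2.imwrite("pics/t5.png",cv2.resize(t[110:210,250:350],None,fx=6,fy=6,interpolation=cv2.INTER_CUBIC)[:,:,::-1])
```

```text
t 9.78 pos [0.5995 0.0833 0.2748] rot [134.7   7.1  94.4] open 0.0218 F [-0.9  0.7 -1.4] q [ -40.   14.   28.  127.  114.    7. -120.]
tool shift mm [  2.2 -14.7  24.8] turn rad [ 0.013  0.004 -0.011]
```

View pics/s5.png

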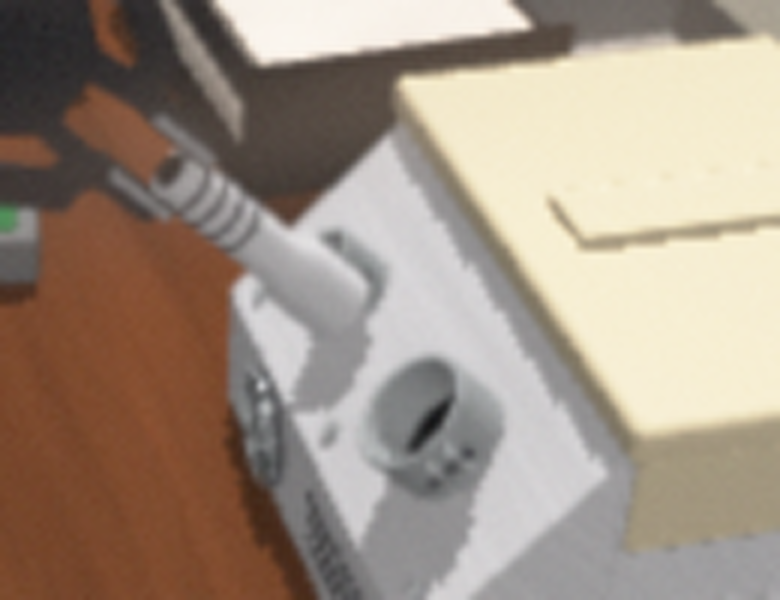

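View pics/t5.png

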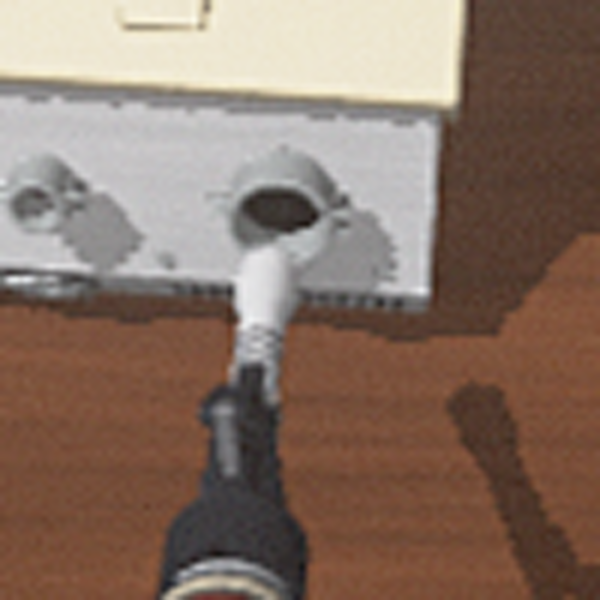

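```bash
cat >> h.py <<'E'
def draw(tag,side,top,k=6):
    s=sensors.read_state();Rc=R.from_euler("xyz",s["tool_rot"],degrees=True);tz=Rc.apply([0,0,1]);m,n=np.load("hub.npy")
    pts=[s["position"]+d*tz for d in(.0768,-.0432)]
    ex,ey=Rc.apply([1,0,0]),Rc.apply([0,1,0]);th=np.linspace(0,2*np.pi,40)[:,None]
    for nme,(x0,x1,y0,y1) in(("side",side),("top",top)):
        im=cv2.imread(f"pics/{nme[0]}{tag}.png")
        f=lambda p:((proj(nme,p)-[x0,y0]+.5)*k-.5).astype(np.int32)
        cv2.polylines(im,[f(pts[0]+.018*(np.cos(th)*ex+np.sin(th)*ey))],True,(0,0,255),1)
        cv2.polylines(im,[f(pts[1]+.013*(np.cos(th)*ex+np.sin(th)*ey))],True,(0,255,0),1)
        cv2.polylines(im,[f(np.array([m+.0*n,m+.17*n]))],False,(255,0,0),1)
        cv2.imwrite(f"pics/{nme[0]}{tag}o.png",im)
    l=pts[0]-m; print("lens along",l@n,"off",np.linalg.norm(l-(l@n)*n),"ang",np.degrees(np.arccos(-tz@n)))
E
python3 - <<'E'
from h import *
draw(5,(300,430,100,200),(250,350,110,210))
a=cv2.imread("pics/s5o.png");b=cv2.imread("pics/t5o.png")
cv2.imwrite("pics/o5.png",np.hstack([a[80:560,60:500],b[120:600,130:450]]))
E
```

```text
lens along 0.07544631895945624 off 0.015563451427487938 ang 0.8029238657457982
```

View pics/o5.png

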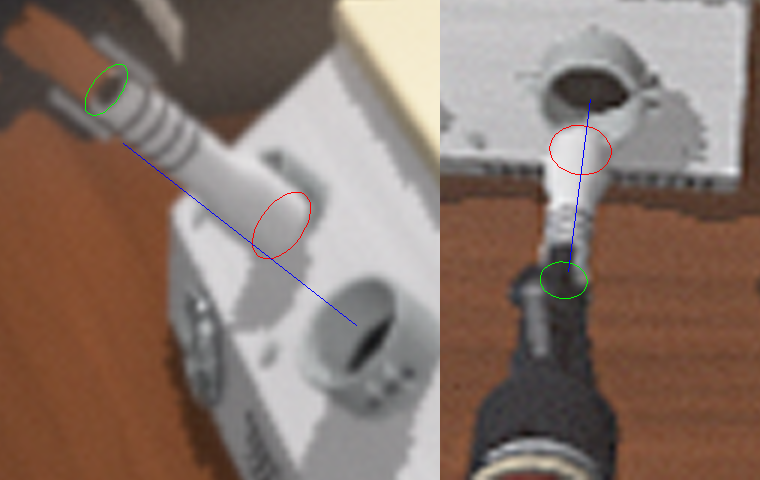

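The predicted lens circle sits on the real head in both views, so the torch has not slipped. It is still about 15 mm above the axis. Correcting down and in, with small rows because q6 is near its limit.

>>> {"method": "move_arm", "body": {
  "deltas": [
    [0,-4,2,0.01,0,0,-1],
    [1,-4,4,0.01,0,0,-1],
    [1,-4,4,0.01,0,0,-1],
    [0,-3,4,0,0,0,-1],
    [0,0,2,0,0,0,-1],
    [0,0,0,0,0,0,-1]
  ]
}}

```text
t: 10.38
position: [0.5992, 0.0851, 0.252]
tool_rot: [136.5, 7.1, 94.6]
contact_force: [0.2, -0.3, -1.7]
opening: 0.0222
```

Run:
```python
from h import *
plan(*final(.1268))
```

```text
t 10.38 pos [0.5992 0.0851 0.252 ] rot [136.5   7.1  94.6] open 0.0222 F [ 0.2 -0.3 -1.7] q [ -36.   16.   23.  127.  117.    8. -123.]
tool shift mm [-2.5  1.6  9.1] turn rad [-0.019  0.    -0.01 ]
```

Lens is now about 59 mm out, almost on axis. A last 9 mm, then settle.

>>> {"method": "move_arm", "body": {
  "deltas": [
    [-1,1,3,-0.005,0,-0.003,-1],
    [-1,0,3,-0.005,0,-0.003,-1],
    [0,0,2,0,0,0,-1],
    [0,0,0,0,0,0,-1],
    [0,0,0,0,0,0,-1],
    [0,0,0,0,0,0,-1],
    [0,0,0,0,0,0,-1]
  ]
}}

```text
t: 10.97
position: [0.6059, 0.0837, 0.2466]
tool_rot: [136.1, 7.3, 95.0]
contact_force: [-0.2, 0.1, -1.2]
opening: 0.0218
```

Run:
```python
from h import *
plan(*final(.1268))
s=vision.get_image("side");t=vision.get_image("top")
cv2.imwrite("pics/s6.png",cv2.resize(s[100:200,300:430],None,fx=6,fy=6,interpolation=cv2.INTER_CUBIC)[:,:,::-1])
cv2.imwrite("pics/t6.png",cv2.resize(t[110:210,250:350],None,fx=6,fy=6,interpolation=cv2.INTER_CUBIC)[:,:,::-1])
draw(6,(300,430,100,200),(250,350,110,210))
print(sensors.read_state()["dq"].round(2))
a=cv2.imread("pics/s6o.png");b=cv2.imread("pics/t6o.png")
cv2.imwrite("pics/o6.png",np.hstack([a[80:560,60:500],b[120:600,130:450]]))
```

```text
t 10.97 pos [0.6059 0.0837 0.2466] rot [136.1   7.3  95. ] open 0.0218 F [-0.2  0.1 -1.2] q [ -31.   17.   17.  127.  122.   10. -127.]
tool shift mm [-1.3  0.7  0.5] turn rad [-0.01  -0.001 -0.003]
lens along 0.05058205553965016 off 0.0020032218004548386 ang 0.5800461771227091
[ 0.2   0.07 -0.32  0.08  0.13  0.11 -0.11]
```

View pics/o6.png

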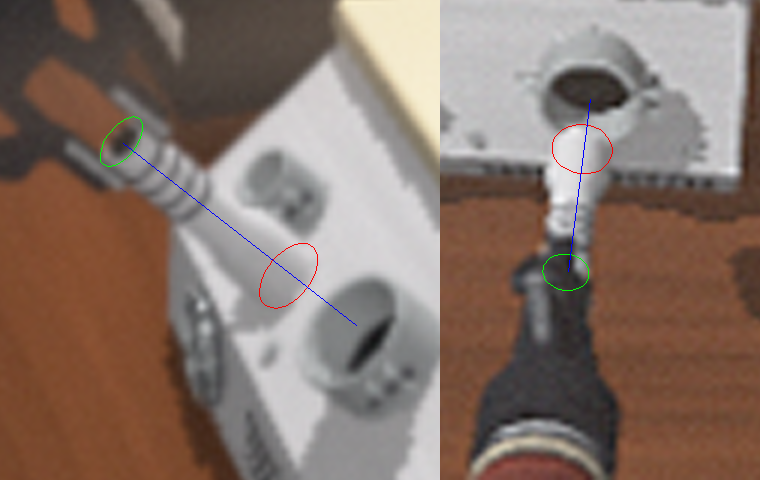

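Run:
```python
from rig import vision,finish_job
import cv2
cv2.imwrite("pics/top_end.png",vision.get_image("top")[:,:,::-1])
print(finish_job())
```

```text
the job is handed in; nothing more can be done
None
```

View pics/top_end.png

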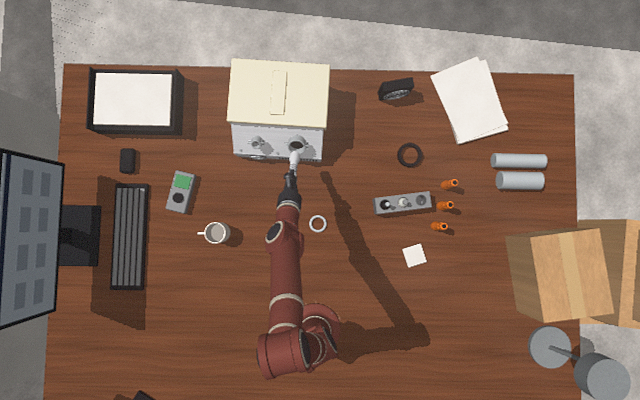

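I drew the silver torch straight up out of the end pocket, tipped it 45°, and handed the job in at about 11 s with the gripper still holding it in front of the wide hub.

- **Final position:** by the arm's pose and the camera-fitted hub, the lens is about 51 mm out from the mouth, 2 mm off the bore axis and 0.6° off in angle. The arm was still at hand-in, and the last overlay lay on the torch to within a few pixels in both views.
- **Contact and disturbance:** the last force readings were only about the torch's weight, with no sign of a bump. In the final top view, the other tools in the stand and everything else on the desk are where they were at the start.
- **A reading that disagreed:** the gripper read about 22 mm open on the nominally 26 mm tube. The torch did not slip in any picture.
- **A narrow margin:** joint 6 came down to 7° during the approach, against a lower limit of 0.8°, and ended at 10°.

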